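# Show the foot of the mug to the inspection camera

## Task

Take the dark mug that stands on the clipboard and show its underside to the small inspection camera: hold it in the air 10 cm in front of the lens, centred on the line of sight, with its underside square to the lens and its handle on the uppermost side of the tilted mug. Do not touch the camera, and leave the other things where they stand. Finish holding the mug there, at rest: do not put it down or let go.

Things in the scene. Friction and masses are not known exactly. Their poses are not given: they have to be found in the camera images.
- mug: the dark straight-sided mug standing upright on the clipboard: outside diameter 68 mm, height 62 mm, wall about 7 mm thick, inside floor 9 mm above the underside, 0.15 to 0.29 kg, loose, open at the top (+z). Origin in the plane of the underside, 10.5 mm off the round body's axis, which is at y = +10.5 mm; the loop handle (about 12 mm wide) points to -y and reaches 56 mm from that axis
- mug_foot (a point): centre of the mug's round underside (62 mm diameter), on the body's axis; axes as the mug's: z up to the open top, -y to the handle. From here 30 mm along x or -x and 62 mm up is the middle of the rim's wall, 90 degrees from the handle: free for a pinch from above, one finger inside
- mug_handle (a point): middle of the outer part of the mug's handle, about 50 mm from the body's axis and 37 mm above the underside; axes as the mug's. At the start the handle points away from the robot, within about 75 degrees of +x
- camera: inspection camera: grey box head with a black round lens barrel, tilting in a grey fork on a dark foot plate 100 x 110 mm fixed to the worktop; about 140 mm high. Origin under the middle of the foot plate; its -x is the side to which it looks, roughly towards the robot (within 0.3 rad). The head's level tilting axis lies along y, 85 mm above the origin
- lens (a point): centre of the lens's front glass, 55 mm from the tilting axis. -x: line of sight, outward, up and back towards the robot, 50 to 65 degrees above level (varies). y: level. z: square to the sight line, up and away from the robot; the mug's handle is to point along it. The mug's foot belongs at (-0.100, 0, 0) in this frame, the mug's z along this -x
- clipboard: clipboard with a paper, 190 x 120 mm, board 3 mm thick, lying flat, fixed to the worktop; the clip (11 mm high) is at its +x end. Origin under its middle. The mug to be shown stands on it; it lies on the left or on the right side of the worktop
- other_mug: a second mug, the same in shape and look, standing directly on the worktop on the side where the clipboard is not; to be left alone. Origin as that of the first mug
- ramekin: small white ribbed ramekin, 68 mm diameter, 36 mm high, on the worktop before the camera; origin under its middle; leave it alone
- cutter: yellow snap-blade cutter, 131 x 18 x 14 mm, lying on the worktop before the camera, to the right; origin under its middle; leave it alone
- stapler: desk stapler, 120 x 32 x 44 mm, standing at the right rear; origin under its middle; leave it alone
- tape_roll: roll of packing tape, 79 mm diameter, 37 mm high, at the right rear; origin under its middle; leave it alone
There are look-alikes about, which are no part of the job. Leave any green or yellow look-alike of the mug alone.

How it is judged:
On the way:
1. the mug is lifted clear of the clipboard in the fingers (height (world z) of mug_foot above 0.04 m and contact force between mug and the fingers above 1 N and contact force between mug and clipboard below 0.3 N), for 0.2 s.
At the end, for the whole second after the job is handed in: The mug is held at rest by the fingers alone, clear of clipboard and camera: the centre of its underside 75 to 125 mm before the lens, within 20 mm of the line of sight sideways and up-down, the underside square to it within 0.2 rad, the handle within 0.3 rad of uppermost (x of mug_foot in the frame of lens between -0.125 and -0.075 m and y of mug_foot in the frame of lens between -0.02 and 0.02 m and z of mug_foot in the frame of lens between -0.02 and 0.02 m and angle between the z axis of mug_foot and the x axis of lens, either way round below 0.2 rad and angle between mug's own z axis and vertical below 1.2 rad and angle between the y axis of mug_foot and the z axis of lens, either way round below 0.3 rad and z of mug_handle in the frame of lens above 0 m and contact force between mug and the fingers above 1 N and contact force between mug and camera below 0.3 N and contact force between mug and clipboard below 0.3 N and height (world z) of mug_foot above 0.12 m and linear speed of mug below 0.03 m/s and angular speed of mug below 0.2 rad/s); the arm keeps its last pose, push and grip.
It fails at once if the camera was touched (contact force between camera and anything else above 1 N).
It fails at once if one of the things to be left alone was moved by more than 25 mm (distance of any of other_mug, ramekin, stapler, cutter, tape_roll from where it was at the start of the episode above 0.025 m).
It also fails if it takes over 38 s, if anything falls off the work surface, if the arm or the gripper's body presses on something with over 40 N, if the wrist force passes 120 N, or if a joint passes its speed limit or range.

## Robot

A 7-joint arm with a two-finger parallel gripper is mounted at the origin on a cart in front of the work surface, level with it; the furniture and walls round the work are solid. World frame = base frame: x ahead of the robot, y to its left, z up, the work surface at z = 0. Lengths are in m, angles in rad, forces in N, time in s.
With the tool pointing down it reaches from about 0.425 to 0.925 m from the base axis. Payload 6.8 kg.
Tool frame: the origin (TCP) lies midway between the tips of the shut fingers; the grasp point (between the pads) lies 19 mm behind it; y points along the fingers, z is the direction in which the jaws open and shut, and the axes are right-handed (so a half turn about y gives the same grasp; the last joint's range is limited). The gripper opens to 85 mm and grips with 20 to 120 N. Pads are 22 mm wide; open, the fingers measure 114 mm over their backs; the gripper's body (76 mm by 85 mm) begins 54 mm behind the grasp point. The pads swing forward as they close: fully open they stand 13 mm farther back than shut.
Start: joints at [1.22, 0.477, 0.022, 1.555, -0.011, 1.109, -0.083], TCP at [0.162, -0.655, 0.231] pointing down, gripper open.
Joint ranges: [-2.96, 2.96], [-0.34, 2.1], [-1.41, 1.46], [0.24, 2.44], [-1.37, 4.51], [0.17, 1.92], [-2.96, 2.96]. Speed limits (rad/s): [2.39, 2.39, 3.14, 3.14, 3.14, 3.14, 3.14].

## Interface

Orientations are given as a rotation vector (axis times angle).
In Python, from bench import r gives the robot as it stands.
- The arm moves only by the tool send_rows, never from a script. Its argument "rows" is text: rows parted by semicolons, each of 6 numbers parted by spaces: the shift along the world's x, y, z in m, then the turn, a rotation vector about the world's x, y, z in rad. A call has 1 to 20 rows; each row shifts and turns the commanded pose from where the row before left it; what a row does not reach is not made up. A row lasts 1/10 s, in which the tool goes at most 50 mm and 8.59 degrees, less where a joint would pass 70% of its speed; a pose out of reach is approached as far as the arm can. A call is refused whole if a number of a shift passes 0.05 or a number of a turn 0.15, either way. A call with a gripper value outside its range is refused whole. "grip" is the finger opening in m, from 0 to 0.0854, set as the call begins (left out, the last holds). The fingers move at their own pace and stop on an object; "grip_force" is the grip in N (left out, the last holds). Time passes only in rows, so rows that do not move let the fingers close. It gives the time, the measured TCP pose, the force and the opening at its end, in the units of the state.
- r.get_obs(): the state, without advancing time (a new reading comes with each control period).
- r.grab_frame(name): name is "scene" or "side" or "wrist"; returns a dict with "pixels" (480x640x3 uint8, red, green, blue), "intrinsics" (3x3 intrinsics, pixels), "position" and "orientation" of the camera in the world. Camera axes: x right, y up, looking along -z (the intrinsics and any distortion apply to the point x, -y, -z); pixel columns grow to the right and rows downward; lengths in m; the calibration is good to about 2 mm. The wrist camera is an equidistant fisheye: a pixel r from the principal point sees the ray r / f radians off the axis. A picture is of the moment at which its call begins. There is no depth.
- r.hand_in(): hands the job in, once; it reports no verdict.
The state is a dict: "clock": time; "joints": joint angles; "qvel": joint speeds; "tau": joint torques, N m; "tcp_pos": TCP position; "orientation": TCP orientation; "contact_force": force on the tool from outside, world axes, zero at the start; "moment": the same for the moment, N m; "grip_width": finger opening in m.
Only numpy, scipy, OpenCV 4.12 (cv2) and the standard library are available. Lean on these libraries where they do the work, as an engineer would, in place of code of your own. Each camera call takes 0.05 s, during which the arm holds its last target.

## Working session

There is one attempt and no reset: what is moved stays moved. The work goes in short steps, Python scripts to look and compute and a tool call to move; the robot and the scene stay as the last step left them, time stands still between calls to the robot, and variables do not carry over. Pictures are saved under pics/ and viewed, and the job is handed in when it is done.

Besides the shell and the picture viewer there is one more tool, called after "Request:" in YAML: its name, and indented under it one key for each argument. send_rows: Moves the arm, as the interface text tells. Its arguments: {"type":"object","properties":{"rows":{"type":"string"},"grip":{"type":"number"},"grip_force":{"type":"number"}},"required":["rows"]}

```bash
ls; mkdir -p pics
python3 - <<'E'
from bench import r
import cv2,pickle
o=r.get_obs();print(o)
d={}
for n in("scene","side","wrist"):
    f=r.grab_frame(n);d[n]=f;cv2.imwrite(f"pics/{n}0.png",f["pixels"][...,::-1]);print(n,f["intrinsics"],f["position"],f["orientation"],f.keys())
pickle.dump(d,open("f0.pkl","wb"))
E
```

```text
pics
{'clock': 0.0, 'joints': array([ 1.21991081,  0.47781961,  0.02234351,  1.55644519, -0.01148803,
        1.10934976, -0.08309417]), 'qvel': array([-0.00082013, -0.00112753,  0.00240446, -0.0002264 ,  0.00179625,
       -0.00081355, -0.0005398 ]), 'tau': array([-2.02699408e-05, -5.96443391e+01,  1.60800867e+00, -2.81196338e+01,
        1.24495814e-02,  9.18635807e-03,  1.18460378e-06]), 'tcp_pos': array([ 0.16210782, -0.65462024,  0.23031539]), 'orientation': array([-0.25571249,  2.09453169, -2.09062175]), 'contact_force': array([-0.1827598 , -0.11467518, -0.45211264]), 'moment': array([-0.02340675, -0.00649161,  0.01682255]), 'grip_width': 0.08574496859116006}
scene [[624.45497918   0.         313.01545811]
 [  0.         624.45497918 234.78495795]
 [  0.           0.           1.        ]] [-0.72435017  0.70940882  0.69643634] [ 0.69217843 -1.16378579 -1.80162436] dict_keys(['pixels', 'intrinsics', 'position', 'orientation'])
side [[546.83239147   0.         320.66805323]
 [  0.         546.83239147 237.02471111]
 [  0.           0.           1.        ]] [0.34926209 1.11352191 0.95815827] [ 0.09972225 -1.31812151 -2.71722044] dict_keys(['pixels', 'intrinsics', 'position', 'orientation'])
wrist [[371.64829954   0.         319.11211269]
 [  0.         371.64829954 234.19358893]
 [  0.           0.           1.        ]] [ 0.24183254 -0.63486206  0.37179228] [-0.27121462  0.21602758 -1.31494989] dict_keys(['pixels', 'intrinsics', 'position', 'orientation'])
```

View pics/scene0.png

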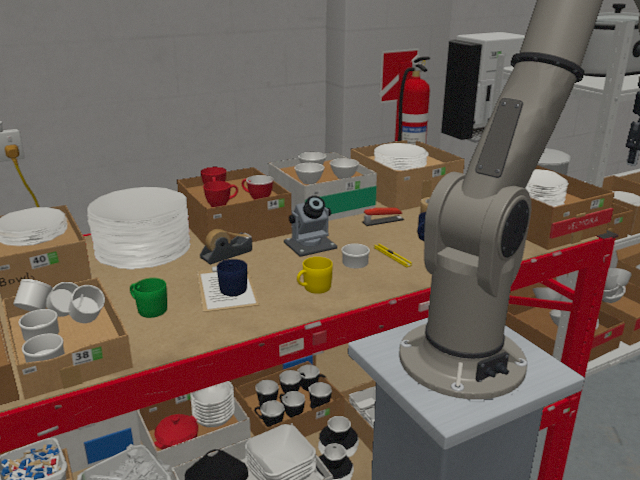

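View pics/side0.png

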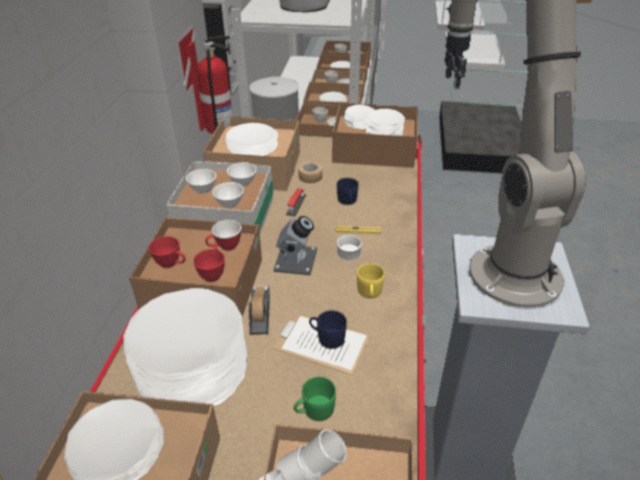

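View pics/wrist0.png

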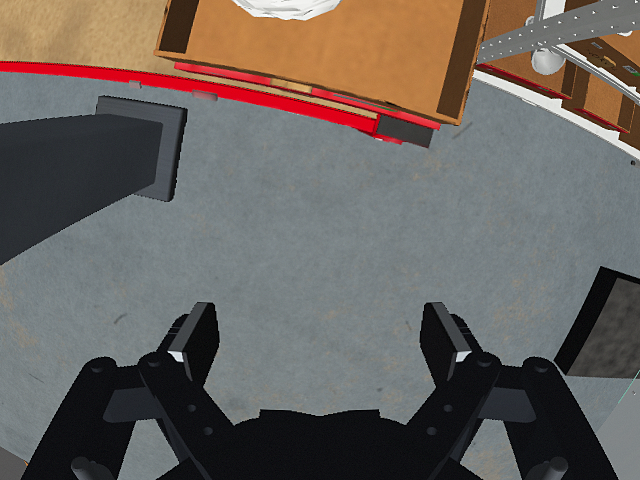

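Candidates for "the dark mug": the dark one on the clipboard (scene 232,278; side 332,330); the dark one on bare worktop (scene 425,225; side 347,190), which is other_mug; green (scene 151,297) and yellow (scene 317,274) look-alikes; and mugs on the shelf below. I choose the one on the clipboard, and next I'll check it in a crop.

```bash
cat > h.py <<'E'
import numpy as np,cv2,pickle
from scipy.spatial.transform import Rotation as R
def rays(f,px,fish=False):
    px=np.atleast_2d(px).astype(float);K=f["intrinsics"]
    x=(px[:,0]-K[0,2])/K[0,0];y=(px[:,1]-K[1,2])/K[1,1]
    if fish:
        t=np.hypot(x,y);s=np.where(t>1e-9,np.sin(t)/np.maximum(t,1e-9),1)
        d=np.c_[x*s,-y*s,-np.cos(t)]
    else: d=np.c_[x,-y,-np.ones_like(x)]
    d/=np.linalg.norm(d,axis=1)[:,None]
    return R.from_rotvec(f["orientation"]).apply(d)
def proj(f,P,fish=False):
    P=np.atleast_2d(P);c=R.from_rotvec(f["orientation"]).inv().apply(P-f["position"]);K=f["intrinsics"]
    x,y,z=c[:,0],-c[:,1],-c[:,2]
    if fish:
        rr=np.hypot(x,y);t=np.arctan2(rr,z);k=t/np.maximum(rr,1e-9);u,v=x*k,y*k
    else:u,v=x/z,y/z
    return np.c_[u*K[0,0]+K[0,2],v*K[1,1]+K[1,2]]
def onz(f,px,z,fish=False):
    d=rays(f,px,fish);return f["position"]+d*((z-f["position"][2])/d[:,2])[:,None]
def crop(f,x0,y0,x1,y1,s,name,pts=None,fish=False,lines=None):
    im=f["pixels"][y0:y1,x0:x1,::-1];im=cv2.resize(im,None,fx=s,fy=s,interpolation=cv2.INTER_CUBIC)
    for L in (lines or []):
        q=((proj(f,L[0],fish)-[x0,y0]+.5)*s).astype(np.int32);cv2.polylines(im,[q.reshape(-1,1,2)],False,L[1],1)
    cv2.imwrite(name,im)
E
python3 - <<'E'
from h import *
d=pickle.load(open("f0.pkl","rb"))
crop(d["scene"],190,180,350,320,5,"pics/c1.png")
crop(d["side"],260,200,400,370,3.5,"pics/c2.png")
s=d["side"]
print(onz(s,[[332,345],[283,358],[347,200],[276,268],[350,256]],0))
E
```

```text
[[ 4.42382212e-01  2.97094150e-01  1.11022302e-16]
 [ 5.45390155e-01  3.48124923e-01  0.00000000e+00]
 [ 4.66034069e-01 -2.85145317e-01  1.11022302e-16]
 [ 6.20803429e-01  5.51178137e-02  0.00000000e+00]
 [ 4.31457384e-01 -1.88736324e-02  0.00000000e+00]]
```

View pics/c1.png

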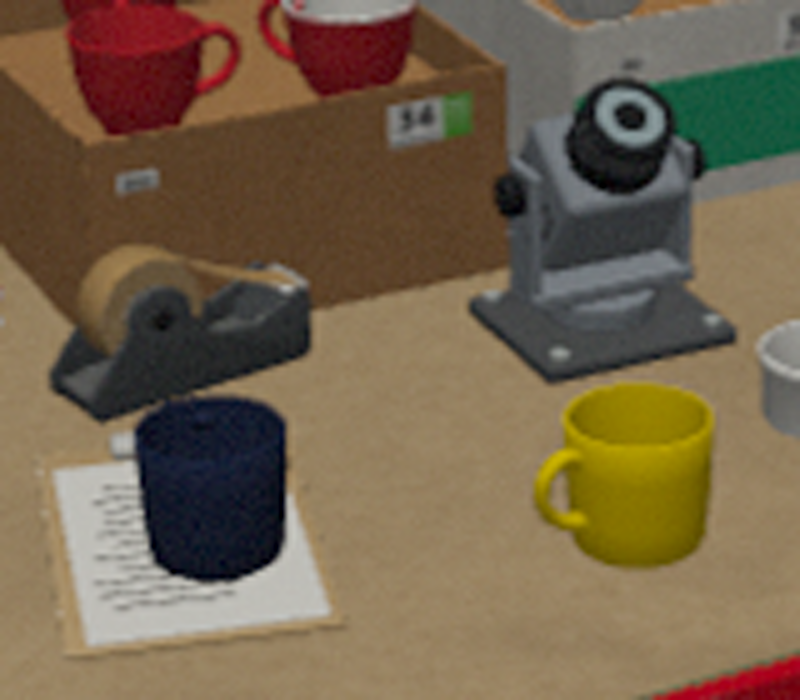

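View pics/c2.png

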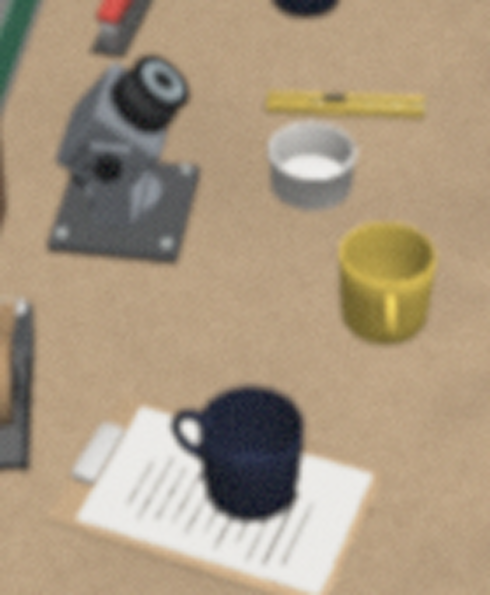

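```bash
cat > fit.py <<'E'
from h import *
from scipy.optimize import least_squares
d=pickle.load(open("f0.pkl","rb"))
sc=lambda u,v:(u/5+190-.5,v/5+180-.5)
sd=lambda u,v:(u/3.5+260-.5,v/3.5+200-.5)
def Rz(a):return R.from_euler('z',a).as_matrix()
def campts(p):
    x,y,yaw,t,tilt,k=p
    c=np.array([x,y,0]);M=Rz(yaw)
    g=lambda *q:c+M@np.array(q)
    lens=g(-.055*np.cos(tilt),0,.085+.055*np.sin(tilt))
    return dict(lens=lens,FL=g(-.05,.055,t),FR=g(-.05,-.055,t),BL=g(.05,.055,t),BR=g(.05,-.055,t),KL=g(0,k,.085),KR=g(0,-k,.085))
obs=[("scene","lens",sc(630,116)),("side","lens",sd(163,83)),
("scene","BL",sc(473,303)),("scene","FL",sc(548,371)),("scene","FR",sc(733,330)),
("side","BL",sd(50,242)),("side","FL",sd(177,254)),("side","FR",sd(197,166)),
("scene","KL",sc(508,195)),("scene","KR",sc(697,160)),("side","KL",sd(106,168))]
def res(p):
    P=campts(p);return np.concatenate([proj(d[c],P[n])[0]-o for c,n,o in obs])
if __name__=="__main__":
    s=least_squares(res,[.6,.03,0,.008,1.0,.045],loss='soft_l1');print(s.x,np.degrees(s.x[4]));print(np.round(s.fun.reshape(-1,2),1))
    J=s.jac;print("sig(px=1)",np.sqrt(np.diag(np.linalg.inv(J.T@J))))
    print(campts(s.x)["lens"]);
    # triangulated lens
    ls=[(d[c]["position"],rays(d[c],o)[0]) for c,n,o in obs[:2]]
    A=sum(np.eye(3)-np.outer(v,v) for _,v in ls);b=sum((np.eye(3)-np.outer(v,v))@p for p,v in ls);print("tri",np.linalg.solve(A,b))
    def mugl(cx,cy,h,z0=.003,col=(0,255,255)):
        a=np.linspace(0,2*np.pi,60);L=[]
        for r_,z in((.034,.062),(.027,.062),(.031,0)):L.append((np.c_[cx+r_*np.cos(a),cy+r_*np.sin(a),0*a+z+z0],col))
        L.append((np.array([[cx+q*np.cos(h),cy+q*np.sin(h),z0+zz] for q,zz in((.034,.055),(.056,.05),(.056,.02),(.034,.012))]),col))
        return L
    import sys
    m=[float(v) for v in sys.argv[1:4]]
    P=campts(s.x);L=mugl(*m)+[(np.array([P[k] for k in("FL","FR","BR","BL","FL")]),(0,0,255)),(np.array([P["KL"],P["KR"]]),(0,0,255)),(np.array([P["lens"],[s.x[0],s.x[1],.085]]),(0,255,0))]
    crop(d["scene"],190,180,350,320,5,"pics/c1b.png",lines=L)
    crop(d["side"],260,200,400,370,3.5,"pics/c2b.png",lines=L)
E
python3 fit.py .455 .285 .5
```

```text
[ 0.57679493  0.01247235 -0.01886083  0.00761605  0.93394373  0.05448259] 53.51103395569963
[[ 0.1  0.7]
 [-0.1 -1.7]
 [-1.6 -0.4]
 [ 0.2  0.9]
 [ 1.4  0.4]
 [-1.5 -0.2]
 [-0.1  0.1]
 [ 0.9 -1.2]
 [-0.7  0.7]
 [-0.5  0.2]
 [ 0.1 -0.3]]
sig(px=1) [0.00179428 0.00158737 0.02331823 0.00187549 0.04986772 0.00218757]
[0.54409401 0.01308919 0.12921843]
tri [0.54337134 0.01549402 0.12924847]
```

View pics/c1b.png

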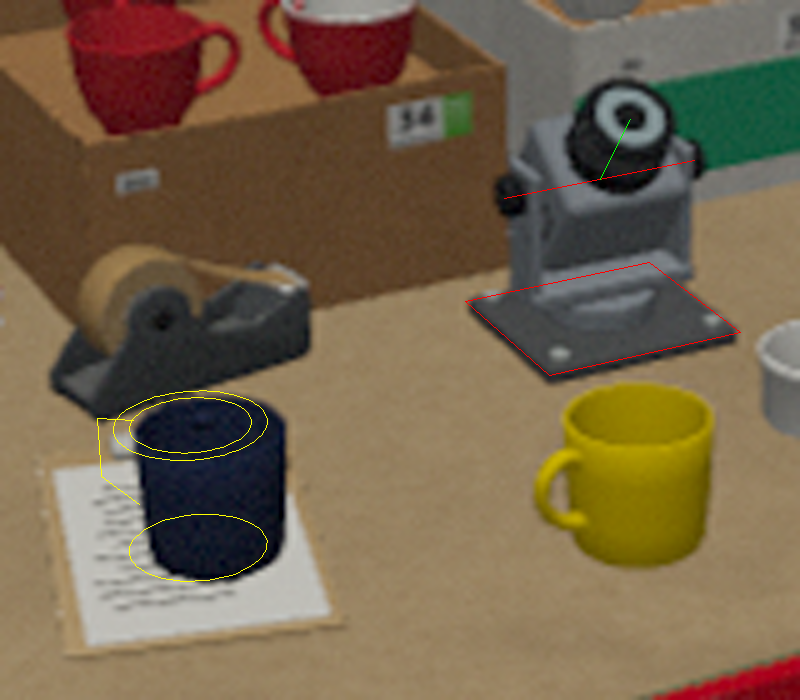

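View pics/c2b.png

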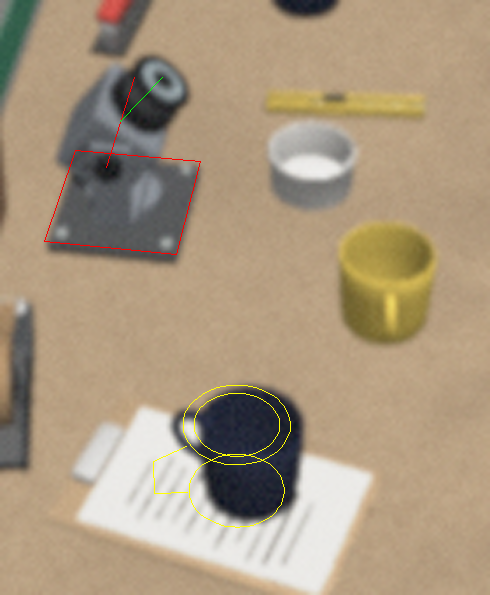

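```bash
cat > mugfit.py <<'E'
from h import *
from scipy.optimize import minimize
def mask(f,x0,y0,x1,y1):
    im=f["pixels"][y0:y1,x0:x1].astype(int);r,g,b=im[...,0],im[...,1],im[...,2]
    m=((r<55)&(b>r-5)&(g<60)).astype(np.uint8)
    n,l,st,_=cv2.connectedComponentsWithStats(m);k=1+np.argmax(st[1:,4]);M=np.zeros(f["pixels"].shape[:2],np.uint8);M[y0:y1,x0:x1]=(l==k);return M
a=np.linspace(0,2*np.pi,72)
def render(f,p,z0,fish=False,S=8):
    cx,cy,h=p;pts=[]
    for r_,z in((.034,.062),(.034,.006),(.031,0)):pts.append(np.c_[cx+r_*np.cos(a),cy+r_*np.sin(a),0*a+z+z0])
    q=proj(f,np.vstack(pts),fish);hull=cv2.convexHull(q.astype(np.float32))[:,0]
    M=np.zeros((480*1,640),np.uint8)
    im=np.zeros((480,640),np.uint8)
    cv2.fillPoly(im,[np.round((hull)*256).astype(np.int32)],255,cv2.LINE_AA,8)
    # handle: tube loop
    t=np.linspace(-np.pi/2,np.pi/2,15);hr=.034+.016*np.cos(t);hz=.037+.017*np.sin(t)
    hr=np.r_[.03,hr,.03];hz=np.r_[hz[0],hz,hz[-1]]
    u=np.array([np.cos(h),np.sin(h)]);n=np.array([-u[1],u[0]])
    for i in range(len(hr)-1):
        blob=[]
        for j in(i,i+1):
            for s in(-.006,.006):
                for dr,dz in((.005,0),(-.005,0),(0,.005),(0,-.005)):
                    w=np.array([cx,cy])+u*(hr[j]+dr)+n*s;blob.append([w[0],w[1],z0+hz[j]+dz])
        q=cv2.convexHull(proj(f,np.array(blob),fish).astype(np.float32))[:,0]
        cv2.fillPoly(im,[np.round(q*256).astype(np.int32)],255,cv2.LINE_AA,8)
    return im/255.
def fit(items,z0,p0,fix_h=False):
    def cost(p):return sum(np.abs(cv2.GaussianBlur(render(f,p,z0,fi),(0,0),1)-cv2.GaussianBlur(M.astype(float),(0,0),1)).sum()/max(M.sum(),1) for f,M,fi in items)
    best=None
    for h0 in np.arange(-1.3,1.31,.2):
        for k in range(1):
            s=minimize(cost,[p0[0],p0[1],h0],method='Nelder-Mead',options=dict(initial_simplex=[[p0[0],p0[1],h0],[p0[0]+.01,p0[1],h0],[p0[0],p0[1]+.01,h0],[p0[0],p0[1],h0+.15]],xatol=1e-4,fatol=1e-4))
            if best is None or s.fun<best.fun:best=s
    return best
E
python3 - <<'E'
from mugfit import *
d=pickle.load(open("f0.pkl","rb"))
m1=mask(d["scene"],205,250,255,305);m2=mask(d["side"],300,300,360,355)
print(m1.sum(),m2.sum())
for it in([(d["scene"],m1,0),(d["side"],m2,0)],[(d["scene"],m1,0)],[(d["side"],m2,0)]):
    s=fit(it,.003,[.445,.28]);print(s.x,s.fun)
    if len(it)==2:
        o=[]
        for f,m,_ in it:
            im=f["pixels"][...,::-1].copy();im[...,1]=np.maximum(im[...,1],(render(f,s.x,.003)*180).astype(np.uint8));im[...,2]=np.maximum(im[...,2],m*200);o.append(im)
        cv2.imwrite("pics/m1.png",np.hstack([cv2.resize(o[0][245:310,200:260],None,fx=6,fy=6),cv2.resize(o[1][295:360,300:360],None,fx=6,fy=6)]))
E
```

```text
1252 837
[0.45196324 0.27692941 2.22599878] 0.7447549211424762
[0.45573525 0.27783955 0.19094468] 0.3444044022534579
[0.44725886 0.27426991 1.68229004] 0.35360950006683
```

View pics/m1.png

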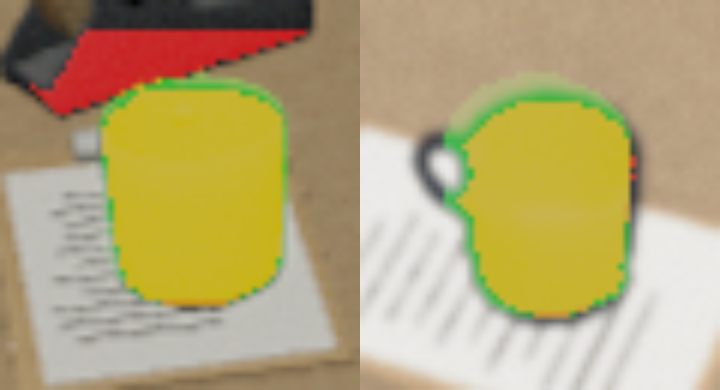

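```bash
cat > t.py <<'E'
from mugfit import *
d=pickle.load(open("f0.pkl","rb"))
def mask(f,x0,y0,x1,y1):
    im=f["pixels"][y0:y1,x0:x1].astype(int)
    m=((im.sum(2)<260)&(im[...,2]>im[...,0]-2)).astype(np.uint8)
    n,l,st,_=cv2.connectedComponentsWithStats(m);k=1+np.argmax(st[1:,4]);M=np.zeros(f["pixels"].shape[:2],np.uint8);M[y0:y1,x0:x1]=(l==k);return M
m1=mask(d["scene"],214,259,255,305);m2=mask(d["side"],305,300,360,355)
print(m1.sum(),m2.sum())
for it in([(d["scene"],m1,0),(d["side"],m2,0)],[(d["scene"],m1,0)],[(d["side"],m2,0)]):
    s=fit(it,.003,[.45,.278]);print(s.x,s.fun)
    if len(it)==2:
        o=[]
        for f,m,_ in it:
            im=f["pixels"][...,::-1].copy();im[...,1]=np.maximum(im[...,1],(render(f,s.x,.003)*180).astype(np.uint8));im[...,2]=np.maximum(im[...,2],m*200);o.append(im)
        cv2.imwrite("pics/m2.png",np.hstack([cv2.resize(o[0][245:310,200:260],None,fx=6,fy=6),cv2.resize(o[1][295:360,300:360],None,fx=6,fy=6)]))
E
python3 t.py
```

```text
982 905
[0.45118712 0.27554592 2.24988009] 0.49004993132890273
[0.45304177 0.27895639 0.07218747] 0.17353361209637239
[0.4490448  0.27833654 1.6920859 ] 0.2758041280342925
```

View pics/m2.png

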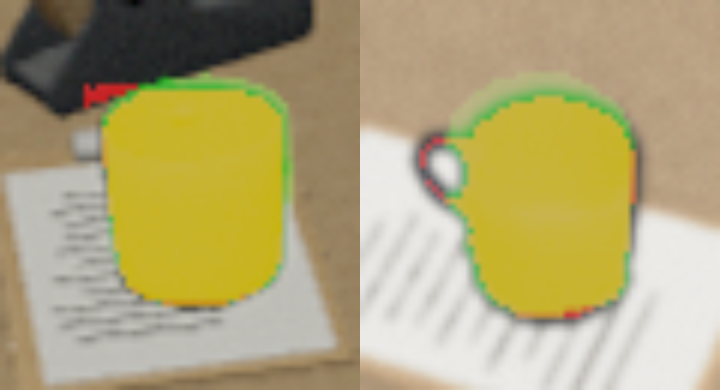

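```bash
python3 - <<'E'
from h import *
d=pickle.load(open("f0.pkl","rb"))
P=onz(d["side"],[[312.0,322.5],[311,322],[313.5,324]],.040);print(P,np.arctan2(P[:,1]-.277,P[:,0]-.449),np.hypot(P[:,1]-.277,P[:,0]-.449))
E
cat >> t.py <<'E'
from scipy.optimize import minimize
for it in([(d["scene"],m1,0),(d["side"],m2,0)],[(d["side"],m2,0)]):
  for h0 in(-.3,0,.3):
    def cost(p):return sum(np.abs(cv2.GaussianBlur(render(f,p,.003),(0,0),1)-cv2.GaussianBlur(M.astype(float),(0,0),1)).sum()/M.sum() for f,M,fi in it)
    s=minimize(cost,[.448,.277,h0],method='Nelder-Mead',options=dict(initial_simplex=[[.448,.277,h0],[.453,.277,h0],[.448,.282,h0],[.448,.277,h0+.15]]));print(s.x,s.fun)
E
python3 t.py
```

```text
[[0.49131113 0.27169368 0.04      ]
 [0.49378675 0.27047592 0.04      ]
 [0.48727276 0.27577257 0.04      ]] [-0.12476045 -0.14465234 -0.03205958] [0.04264257 0.04525944 0.03829244]
982 905
[0.45118712 0.27554592 2.24988009] 0.49004993132890273
[0.45304177 0.27895639 0.07218747] 0.17353361209637239
[0.4490448  0.27833654 1.6920859 ] 0.2758041280342925
[ 0.45013016  0.27922103 -0.92381217] 0.4958779569519698
[ 0.44978871  0.28086168 -0.90579356] 0.49537169504403333
[0.44963012 0.28061514 0.17093823] 0.6047569878760464
[ 0.45015676  0.27916862 -1.42111251] 0.28720964847054353
[ 0.44779155  0.27746175 -0.00674037] 0.4048815696731185
[0.4476924  0.27630356 0.43637071] 0.4090513322528782
```

Run:
```python
from h import *
from bench import r
o=r.get_obs();M=R.from_rotvec(o["orientation"]).as_matrix();print(M.round(3),o["clock"])
```

```text
[[-0.971 -0.     0.24 ]
 [-0.24   0.001 -0.971]
 [ 0.    -1.    -0.001]] 0.15
```

Request:
send_rows:
  rows: "0 0 .05 0 0 0;0 0 .05 0 0 0;.025 .038 0 0 0 0;.025 .038 0 0 0 0;.025 .038 0 0 0 0;.025 .038 0 0 0 0;.025 .038 0 0 0 0;.025 .038 0 0 0 0;.025 .038 0 0 0 0;.025 .038 0 0 0 0;.01 .044 0 0 0 -.042;.01 .044 0 0 0 -.042;.01 .044 0 0 0 -.042;.01 .044 0 0 0 -.042;.01 .044 0 0 0 -.042;.01 .044 0 0 0 -.042;.01 .044 0 0 0 -.042;.01 .044 0 0 0 -.042"
  grip: 0.045

```text
clock: 1.95
tcp_pos: [0.4421, 0.0025, 0.3314]
orientation: [-0.104, -2.172, 2.173]
contact_force: [1.1, 0.3, 0.9]
grip_width: 0.045
```

Request:
send_rows:
  rows: "0 0 0 0 0 0;0 0 0 0 0 0"

```text
clock: 2.15
tcp_pos: [0.4421, 0.0016, 0.3311]
orientation: [-0.098, -2.175, 2.175]
contact_force: [0.6, -1.0, 0.2]
grip_width: 0.0451
```

Run:
```python
from bench import r
import cv2,pickle
d={}
o=r.get_obs();print(o["tcp_pos"],o["joints"].round(2),o["qvel"].round(3))
for n in("wrist",):
    f=r.grab_frame(n);d[n]=f;cv2.imwrite(f"pics/{n}1.png",f["pixels"][...,::-1]);print(f["position"])
pickle.dump(d,open("f1.pkl","wb"))
```

```text
[0.44214604 0.0015816  0.33112042] [ 0.4   0.03 -0.55  1.92  0.02  1.2  -1.81] [ 0.028 -0.002  0.043  0.009  0.006  0.001  0.009]
[ 0.52387707 -0.00524397  0.47248307]
```

View pics/wrist1.png

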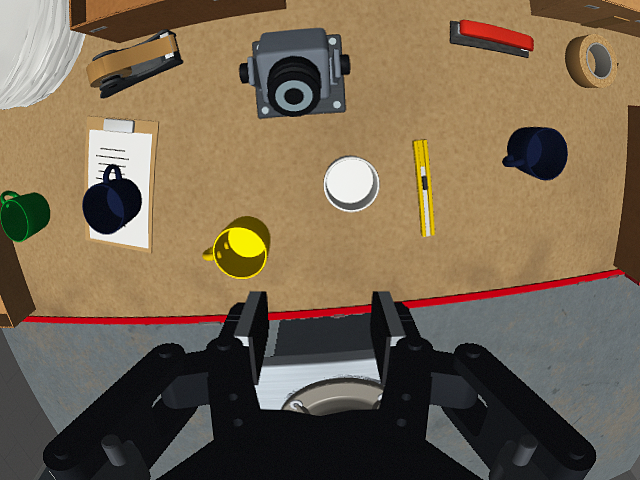

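Run:
```python
from h import *
f=pickle.load(open("f1.pkl","rb"))["wrist"]
crop(f,230,20,360,125,6,"pics/d1.png")
crop(f,75,105,165,255,4,"pics/d2.png")
```

```text
(no output)
```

View pics/d1.png

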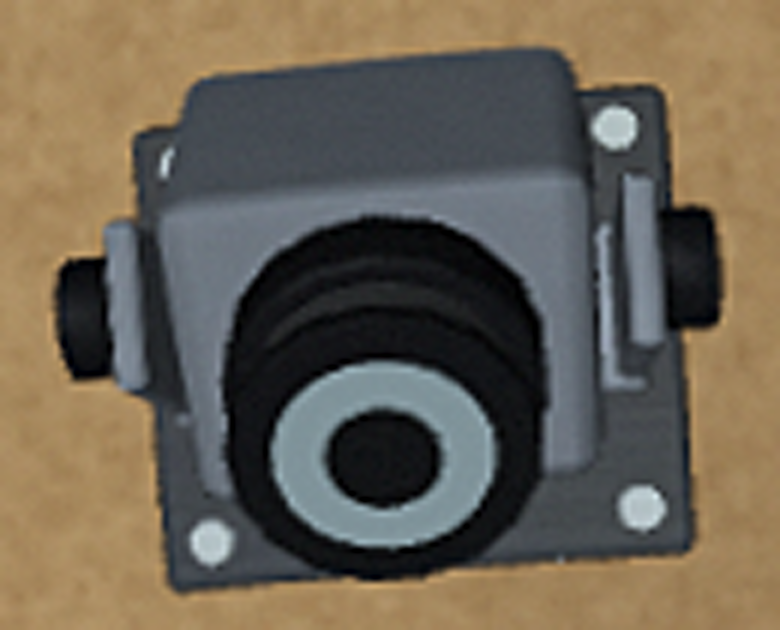

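View pics/d2.png

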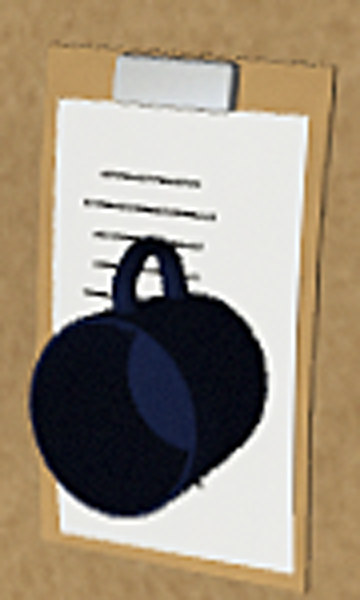

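```bash
cat > fit2.py <<'E'
import fit
from fit import *
d.update(pickle.load(open("f1.pkl","rb")))
w=lambda u,v:(u/6+230-.5,v/6+20-.5)
W=[("lens",w(384,456)),("FL",w(172,583)),("FR",w(692,548)),("BR",w(661,90)),("BL",w(136,133)),("KL",w(85,318)),("KR",w(692,268))]
def pr(c,P):return proj(d[c],P,c=="wrist")[0]
def res2(p,use=("scene","side","wrist")):
    P=campts(p);o=obs+[("wrist",n,q) for n,q in W]
    return np.concatenate([(pr(c,P[n])-q)*(1 if c!="wrist" else 1.5) for c,n,q in o if c in use])
if __name__=="__main__":
  for use in(("scene","side","wrist"),("wrist",)):
    s=least_squares(res2,[.577,.012,0,.008,.93,.05],loss='soft_l1',args=(use,));print(s.x.round(4),np.degrees(s.x[4]));print(np.round(s.fun.reshape(-1,2),1).tolist())
    J=s.jac;print("sig",np.sqrt(np.diag(np.linalg.inv(J.T@J))).round(4));print(campts(s.x)["lens"])
  ls=[(d[c]["position"],rays(d[c],o,c=="wrist")[0]) for c,n,o in obs[:2]+[("wrist",)+W[0]]]
  A=sum(np.eye(3)-np.outer(v,v) for _,v in ls);b=sum((np.eye(3)-np.outer(v,v))@p for p,v in ls);T=np.linalg.solve(A,b);print("tri",T,[np.linalg.norm(np.cross(v,T-p)).round(4) for p,v in ls])
E
python3 fit2.py
cat > t2.py <<'E'
from mugfit import *
d=pickle.load(open("f0.pkl","rb"));d.update(pickle.load(open("f1.pkl","rb")))
def mask(f,x0,y0,x1,y1):
    im=f["pixels"][y0:y1,x0:x1].astype(int)
    m=((im.sum(2)<260)&(im[...,2]>im[...,0]-2)).astype(np.uint8)
    n,l,st,_=cv2.connectedComponentsWithStats(m);k=1+np.argmax(st[1:,4]);M=np.zeros(f["pixels"].shape[:2],np.uint8);M[y0:y1,x0:x1]=(l==k);return M
m1=mask(d["scene"],214,259,255,305);m2=mask(d["side"],305,300,360,355);m3=mask(d["wrist"],75,150,150,245)
A=[(d["wrist"],m3,1)]
for it in(A,A+[(d["scene"],m1,0),(d["side"],m2,0)]):
  for h0 in(-.3,0,.3):
    def cost(p):return sum(np.abs(cv2.GaussianBlur(render(f,p,.003,fi),(0,0),1)-cv2.GaussianBlur(M.astype(float),(0,0),1)).sum()/M.sum() for f,M,fi in it)
    s=minimize(cost,[.448,.277,h0],method='Nelder-Mead',options=dict(initial_simplex=[[.448,.277,h0],[.453,.277,h0],[.448,.282,h0],[.448,.277,h0+.15]]));print(s.x,s.fun)
f,m=d["wrist"],m3
im=f["pixels"][...,::-1].copy();im[...,1]=np.maximum(im[...,1],(render(f,s.x,.003,True)*180).astype(np.uint8));im[...,2]=np.maximum(im[...,2],m*200)
cv2.imwrite("pics/m3.png",cv2.resize(im[150:250,75:160],None,fx=5,fy=5))
E
python3 t2.py
```

```text
[ 0.5755  0.0159 -0.0209  0.0075  0.9468  0.0521] 54.249351293130964
[[-1.0, 0.9], [-0.0, -1.0], [-2.5, 0.1], [-0.8, 1.4], [0.5, 0.9], [-1.3, 0.7], [0.1, 1.1], [1.2, -0.3], [-0.8, 0.9], [-2.3, 0.8], [0.5, 0.0], [-0.1, 0.0], [-1.2, 2.9], [1.7, 1.3], [1.3, -1.8], [-1.3, -1.1], [0.6, 0.0], [0.6, -0.4]]
sig [0.0005 0.0004 0.0072 0.0017 0.016  0.0006]
[0.54341192 0.01658851 0.12963621]
[ 0.5761  0.0163 -0.0222 -0.0017  0.9342  0.0521] 53.52462933686659
[[-0.7, 0.1], [-0.0, 2.0], [0.4, 0.8], [0.3, -0.1], [0.2, 0.2], [-0.0, -0.8], [0.0, -1.2]]
sig [0.0006 0.0003 0.0059 0.0028 0.0182 0.0005]
[0.54345889 0.01699981 0.12922619]
tri [0.54321931 0.01610822 0.12957206] [np.float64(0.0029), np.float64(0.0027), np.float64(0.0005)]
[ 0.4478574   0.28298694 -0.39767247] 0.14745108947489208
[ 0.44684992  0.28345108 -0.37267594] 0.1433997816943149
[ 0.44679047  0.28472167 -0.40008608] 0.14385166247010142
[ 0.44780017  0.28225066 -0.37391051] 0.7303300271563997
[ 0.44918162  0.28107115 -0.9756402 ] 0.6930354222172728
[ 0.44854226  0.27980287 -0.93776648] 0.6948626934208311
```

View pics/m3.png

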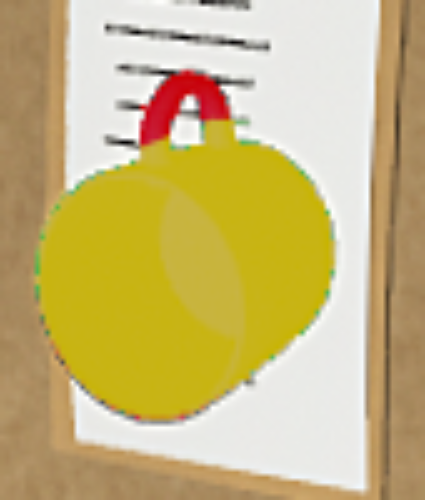

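Request:
send_rows:
  rows: "-.001 .042 0 0 0 -.047;-.001 .042 -.02 0 0 -.048;-.001 .042 -.02 0 0 -.047;-.001 .042 -.02 0 0 -.048;-.001 .042 -.02 0 0 -.047;-.001 .042 -.02 0 0 -.048;0 0 0 0 0 0;0 0 0 0 0 0;0 0 0 0 0 0"

```text
clock: 3.1
tcp_pos: [0.4372, 0.2507, 0.2314]
orientation: [-0.389, -2.012, 2.014]
contact_force: [0.9, 0.0, 0.9]
grip_width: 0.0451
```

Run:
```python
from h import *
from bench import r
d={}
o=r.get_obs();print(o["tcp_pos"],o["joints"].round(2),o["qvel"].round(3),R.from_rotvec(o["orientation"]).as_matrix().round(3))
for n in("wrist",):
    f=r.grab_frame(n);d[n]=f;cv2.imwrite(f"pics/{n}2.png",f["pixels"][...,::-1]);print(f["position"])
pickle.dump(d,open("f2.pkl","wb"))
```

```text
[0.43723251 0.25069539 0.231391  ] [-0.02  0.27 -0.73  1.92  0.21  1.03 -2.79] [ 0.012 -0.014 -0.005 -0.001 -0.    -0.002 -0.007] [[-0.928  0.    -0.372]
 [ 0.372 -0.001 -0.928]
 [-0.001 -1.     0.001]]
[0.51336376 0.22107945 0.37282052]
```

View pics/wrist2.png

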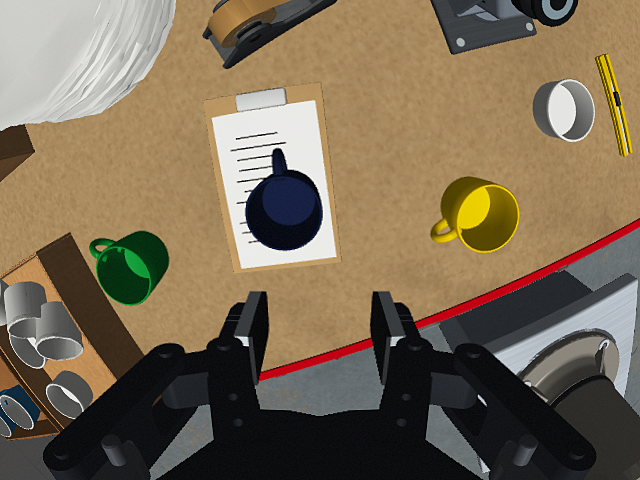

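```bash
cat > t3.py <<'E'
from mugfit import *
f=pickle.load(open("f2.pkl","rb"))["wrist"]
x0,y0,x1,y1=235,135,335,262
im=f["pixels"][y0:y1,x0:x1].astype(int)
m=((im.sum(2)<260)&(im[...,2]>im[...,0]+3)).astype(np.uint8)
n,l,st,_=cv2.connectedComponentsWithStats(m);k=1+np.argmax(st[1:,4]);M=np.zeros((480,640),np.uint8);M[y0:y1,x0:x1]=(l==k)
def cost(p):return np.abs(cv2.GaussianBlur(render(f,p,.003,1),(0,0),1)-cv2.GaussianBlur(M.astype(float),(0,0),1)).sum()/M.sum()
for h0 in(-.5,-.3,-.1):
    s=minimize(cost,[.448,.281,h0],method='Nelder-Mead',options=dict(initial_simplex=[[.448,.28,h0],[.453,.28,h0],[.448,.285,h0],[.448,.28,h0+.15]]));print(s.x,s.fun)
im=f["pixels"][...,::-1].copy();im[...,1]=np.maximum(im[...,1],(render(f,s.x,.003,True)*180).astype(np.uint8));im[...,2]=np.maximum(im[...,2],M*200)
a=cv2.resize(im[y0:y1,x0:x1],None,fx=4,fy=4);b=cv2.resize(f["pixels"][y0:y1,x0:x1,::-1],None,fx=4,fy=4)
cv2.imwrite("pics/m4.png",np.hstack([a,np.clip(b*1.6,0,255).astype(np.uint8)]))
E
python3 t3.py
```

```text
[ 0.4468356   0.28072243 -0.25007706] 0.13877362842305582
[ 0.44600878  0.28128385 -0.31008385] 0.13657064915061506
[ 0.44623888  0.28194709 -0.2685904 ] 0.13852603549768439
```

View pics/m4.png

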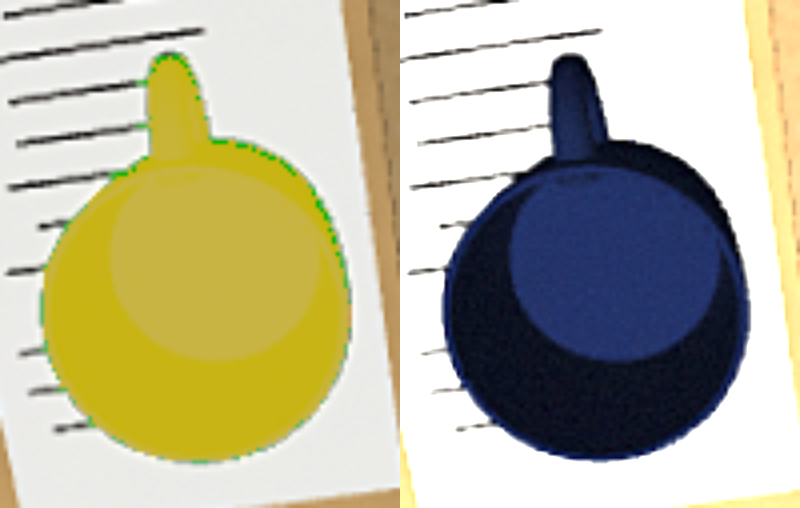

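Request:
send_rows:
  rows: ".0005 .001 -.02 0 0 .045;0 .001 -.02 0 0 .045;0 0 -.04 0 0 0;0 0 -.03 0 0 0;0 0 -.03 0 0 0;0 0 -.02 0 0 0;0 0 -.02 0 0 0;0 0 -.018 0 0 0;0 0 0 0 0 0;0 0 0 0 0 0;0 0 0 0 0 0"

```text
clock: 4.25
tcp_pos: [0.4379, 0.2547, 0.0346]
orientation: [-0.303, -2.068, 2.066]
contact_force: [-0.5, 0.2, 0.7]
grip_width: 0.0449
```

Run:
```python
from h import *
from bench import r
o=r.get_obs();print(o["tcp_pos"],o["joints"].round(2),o["contact_force"].round(1),R.from_rotvec(o["orientation"]).as_matrix().round(3))
f=r.grab_frame("wrist");cv2.imwrite("pics/wrist3.png",cv2.convertScaleAbs(f["pixels"][...,::-1],alpha=1.6))
```

```text
[0.43791508 0.25469615 0.034566  ] [-0.22  0.55 -0.53  2.07  0.46  0.63 -2.93] [-0.5  0.2  0.7] [[-0.958  0.002 -0.285]
 [ 0.285  0.001 -0.958]
 [-0.002 -1.    -0.001]]
```

View pics/wrist3.png

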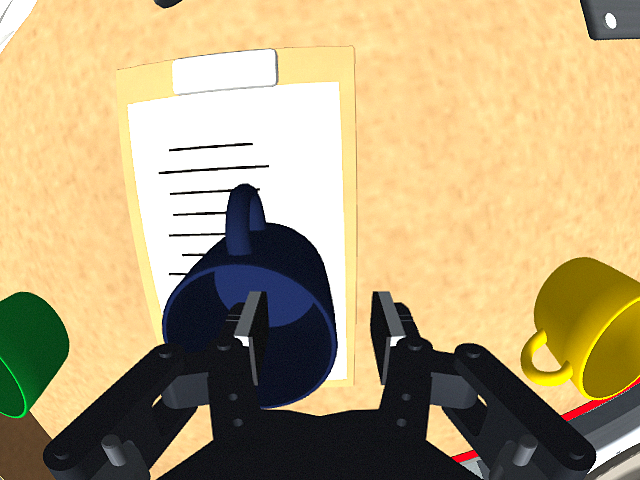

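Request:
send_rows:
  rows: "0 0 0 0 0 0;0 0 0 0 0 0;0 0 0 0 0 0;0 0 0 0 0 0;0 0 0 0 0 0;0 0 0 0 0 0;0 0 0 0 0 0;0 0 0 0 0 0"
  grip: 0
  grip_force: 60

```text
clock: 5.1
tcp_pos: [0.4385, 0.2552, 0.0349]
orientation: [-0.304, -2.069, 2.066]
contact_force: [-1.5, -3.3, 14.8]
grip_width: 0.0054
```

Request:
send_rows:
  rows: "0 0 .005 0 0 0;0 0 .01 0 0 0;0 0 .02 0 0 0;0 0 .03 0 0 0;0 0 .03 0 0 0;0 0 .03 0 0 0;0 0 .03 0 0 0;0 0 .02 0 0 0;0 0 0 0 0 0;0 0 0 0 0 0"

```text
clock: 6.1
tcp_pos: [0.4363, 0.2543, 0.2079]
orientation: [-0.3, -2.066, 2.067]
contact_force: [0.6, -1.0, -2.8]
grip_width: 0.0046
```

Run:
```python
from h import *
from bench import r
o=r.get_obs();print(o["tcp_pos"],o["joints"].round(2),o["contact_force"].round(1),o["moment"].round(2),R.from_rotvec(o["orientation"]).as_matrix().round(3))
d={}
for n in("wrist","scene","side"):
    f=r.grab_frame(n);d[n]=f
pickle.dump(d,open("f4.pkl","wb"))
f=d["wrist"];cv2.imwrite("pics/wrist4.png",cv2.convertScaleAbs(f["pixels"][...,::-1],alpha=1.6))
a=cv2.resize(d["scene"]["pixels"][150:350,150:350,::-1],None,fx=2,fy=2);b=cv2.resize(d["side"]["pixels"][200:400,230:430,::-1],None,fx=2,fy=2)
cv2.imwrite("pics/ss4.png",np.hstack([a,b]))
```

```text
[0.43632945 0.25430665 0.20792207] [-0.08  0.29 -0.67  1.94  0.22  0.98 -2.71] [ 0.6 -1.  -2.8] [-0.13  0.01  0.05] [[-0.959 -0.    -0.284]
 [ 0.284 -0.001 -0.959]
 [ 0.    -1.     0.001]]
```

View pics/wrist4.png

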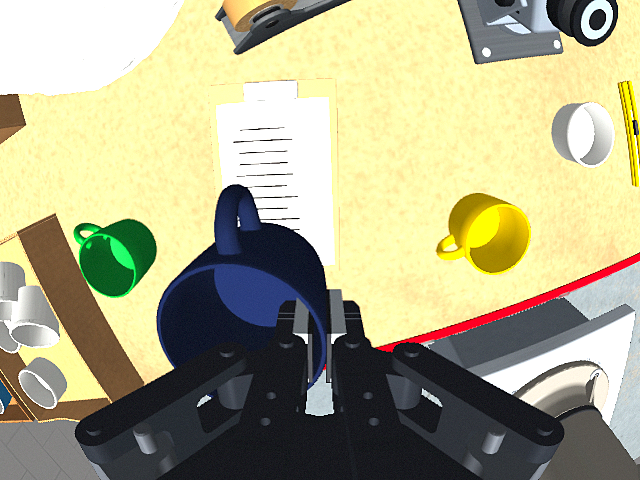

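View pics/ss4.png

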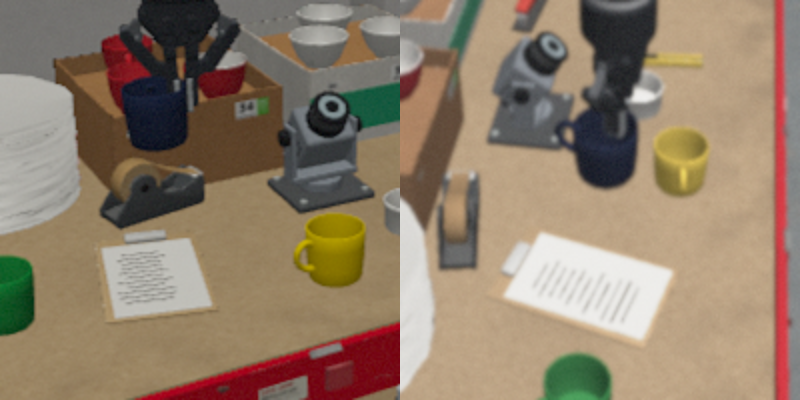

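Run:
```python
from h import *
f=pickle.load(open("f4.pkl","rb"))["wrist"]
im=cv2.convertScaleAbs(f["pixels"],alpha=2.2);g=dict(f);g["pixels"]=im
crop(g,145,175,345,400,3.5,"pics/e1.png")
```

```text
(no output)
```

View pics/e1.png

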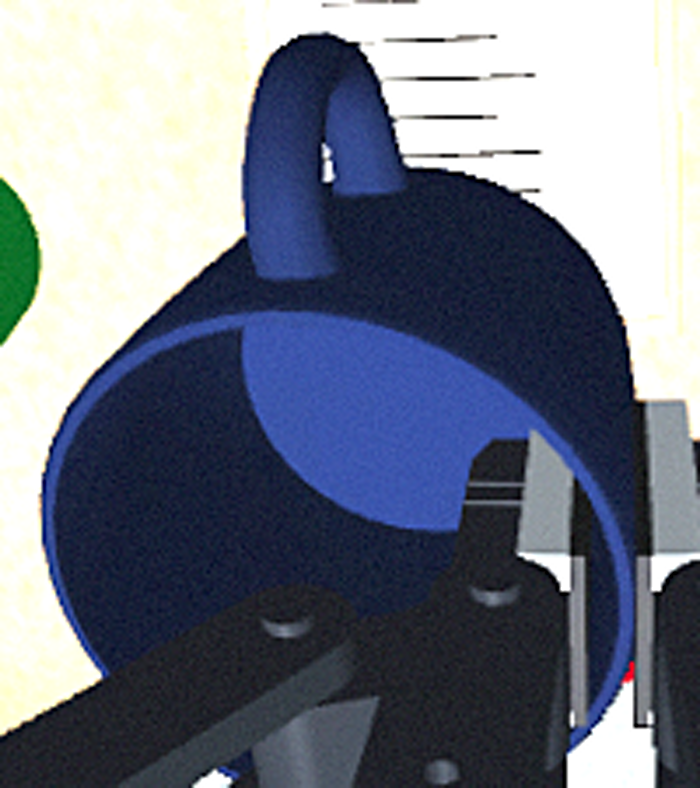

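```bash
cat > inhand.py <<'E'
from h import *
from scipy.optimize import least_squares
f=pickle.load(open("f4.pkl","rb"))["wrist"]
c=lambda L:np.array(L,float)/3.5+[145-.5,175-.5]
rim=c([(200,321),(250,312),(300,308),(350,315),(420,338),(480,370),(540,415),(590,475),(620,535),(632,590),(630,640),(610,700),(43,510),(52,570),(70,625),(100,675)])
sil=c([(420,168),(480,180),(540,213),(590,270),(615,315),(628,360),(170,300),(125,345),(220,255)])
att=c([(295,275),(372,191)])
floor=c([(243,365),(262,425),(300,475),(350,510),(410,527),(455,531)])
tcp=np.array([.43633,.25431,.20792]);
a=np.linspace(0,2*np.pi,180,endpoint=False)
def circ(r_,z):return np.c_[r_*np.cos(a),r_*np.sin(a),0*a+z]
def dist(poly,pts):
    q=poly.astype(np.float32).reshape(-1,1,2)
    return np.array([cv2.pointPolygonTest(q,(float(p[0]),float(p[1])),True) for p in pts])
def model(p):
    T=p[:3];Q=R.from_rotvec(p[3:6]);return T,Q
def res(p):
    T,Q=model(p);W=lambda X:Q.apply(X)+T
    r1=dist(proj(f,W(circ(.034,.061)),True),rim)
    hull=cv2.convexHull(proj(f,W(np.vstack([circ(.034,.062),circ(.034,.003),circ(.031,0)])),True).astype(np.float32))
    r2=dist(hull,sil)
    A=proj(f,W(np.array([[0,-.034,p[6]],[0,-.034,p[7]]])),True)-att
    r3=dist(proj(f,W(circ(p[8],.009)),True),floor)
    return np.r_[r1,r2,A.ravel(),r3*.5, 3*(p[8]-.027)/.002]
# body frame at mug_foot, z up, -y handle
h=-.29;T0=np.array([.4463,.2814,.175]);Q0=R.from_euler('z',h+np.pi/2)
s=least_squares(res,np.r_[T0,Q0.as_rotvec(),.05,.02,.026],diff_step=1e-4,loss='soft_l1',x_scale=np.r_[[.01]*3,[.1]*3,.01,.01,.01])
if __name__=="__main__":
    print(s.cost,s.x.round(4));print(s.fun.round(1))
    T,Q=model(s.x);m=Q.as_matrix();print("foot",T,"z",m[:,2],"handle heading",np.arctan2(-m[1,1],-m[0,1]))
    try:
        J=s.jac;print("sig",np.sqrt(np.diag(np.linalg.inv(J.T@J))).round(4))
    except Exception as e:print(e)
    o=pickle.load(open("f4.pkl","rb"))
    W=lambda X:Q.apply(X)+T
    L=[(W(circ(.034,.062)),(0,255,255)),(W(circ(.031,0)),(0,255,0)),(W(circ(s.x[8],.009)),(0,0,255)),(W(np.array([[0,-.034,s.x[6]],[0,-.05,.054],[0,-.056,.037],[0,-.05,.02],[0,-.034,s.x[7]]])),(255,0,255))]
    g=dict(f);g["pixels"]=cv2.convertScaleAbs(f["pixels"],alpha=2.2);crop(g,145,175,345,400,2.5,"pics/e2.png",fish=True,lines=L)
    crop(o["side"],290,230,370,310,6,"pics/e3.png",lines=L);crop(o["scene"],190,160,270,240,6,"pics/e4.png",lines=L)
    Mt=R.from_rotvec([-.3,-2.066,2.067]);t=tcp
    np.savez("inhand.npz",p=Mt.inv().apply(T-t),R=(Mt.inv()*Q).as_matrix());print(Mt.inv().apply(T-t),(Mt.inv()*Q).as_matrix().round(3))
E
python3 inhand.py; python3 -c "
import cv2,numpy as np
a=[cv2.imread(f'pics/e{i}.png') for i in(2,3,4)]
cv2.imwrite('pics/e5.png',cv2.resize(np.hstack([cv2.resize(x,(480,480)) if i else cv2.resize(x,(427,480)) for i,x in enumerate(a)]),(800,277)))"
```

```text
17.280566387185214 [0.4407 0.2859 0.1705 0.0167 0.0393 1.3437 0.051  0.015  0.0232]
[-0.4  0.  -0.6 -0.1  0.6  1.1  0.6  0.3 -0.4 -1.1 -1.5 -2.  -0.4  0.8
  0.5  0.4  0.5 -0.1  0.1  1.3  1.1  0.7 -1.3 -2.   0.4  1.1  0.7 -2.
 -0.9 -1.   0.6  1.4  1.4  1.  -0.2 -5.7]
foot [0.44074564 0.28594628 0.17046737] z [0.03814972 0.01053828 0.99921646] handle heading -0.22728018790240356
sig [0.0004 0.0004 0.0007 0.0061 0.0082 0.0242 0.0016 0.0028 0.0008]
[ 0.00476412  0.03743736 -0.03160378] [[ 0.062  0.998 -0.033]
 [ 0.018 -0.035 -0.999]
 [-0.998  0.061 -0.02 ]]
```

View pics/e2.png

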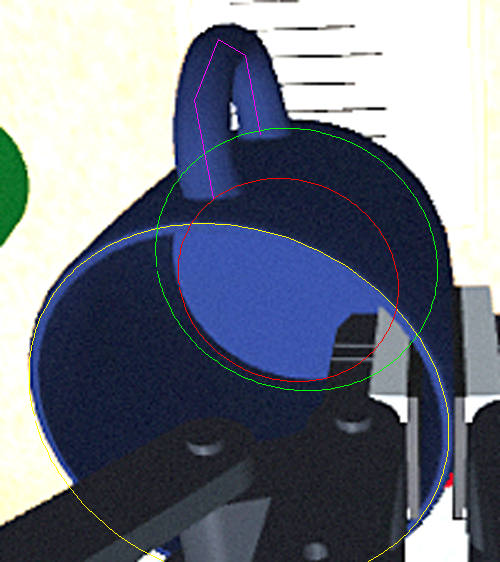

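View pics/e5.png

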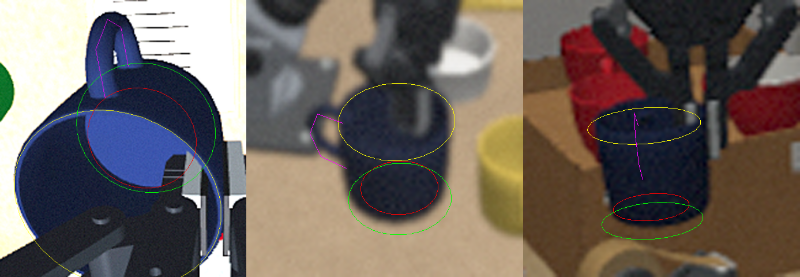

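```bash
cat > plan.py <<'E'
from h import *
from bench import r
o=r.get_obs();t0=o["tcp_pos"];Q0=R.from_rotvec(o["orientation"])
foot=np.array([.4435,.2842,.174]);h=-.265
Rm=R.from_euler('z',h+np.pi/2)  # mug upright: -y->handle
print((-Rm.as_matrix()[:,1]).round(3))
pm=(Q0.inv()).apply(foot-t0);Rmt=Q0.inv()*Rm
np.savez("ih.npz",p=pm,R=Rmt.as_matrix())
lens=np.array([.5433,.0165,.1296]);t=np.radians(54);y=-.021
u=np.array([-np.cos(t)*np.cos(y),-np.cos(t)*np.sin(y),np.sin(t)]);w=np.array([np.sin(t)*np.cos(y),np.sin(t)*np.sin(y),np.cos(t)])
Rg=np.c_[np.cross(-w,u),-w,u]
Qt=R.from_matrix(Rg)*Rmt.inv()
for dd in(.1,.14):
    tt=lens+dd*u-Qt.apply(pm);print(dd,"foot",lens+dd*u,"tcp",tt,"shift",tt-t0)
dR=Qt*Q0.inv();print("turn",dR.as_rotvec());print(R.from_euler('z',.24).as_rotvec(),(dR*R.from_euler('z',.245).inv()).as_rotvec())
E
python3 plan.py
```

```text
[ 0.965 -0.262 -0.   ]
0.1 foot [0.48453443 0.01773426 0.2105017 ] tcp [ 0.46501187 -0.01292231  0.23736416] shift [ 0.02914529 -0.2670107   0.03053781]
0.14 foot [0.46102821 0.01822796 0.24286238] tcp [ 0.44150564 -0.01242861  0.26972484] shift [ 0.00563907 -0.266517    0.06289849]
turn [-0.0897602  -0.62340928  0.23590375]
[0.   0.   0.24] [-0.01287963 -0.62818654 -0.00096688]
```

Request:
send_rows:
  rows: "0 0 .02 0 0 0;0 0 .03 0 0 0;0 -.01 .013 0 0 0;.001 -.025 0 0 0 .03;.001 -.034 0 0 0 .035;.001 -.034 0 0 0 .03;.001 -.034 0 0 0 .03;.001 -.034 0 0 0 .03;0 -.034 0 0 0 .03;0 -.034 0 0 0 .03;0 -.02 0 0 0 .03;0 -.008 0 0 0 0;0 0 0 0 0 0"

```text
clock: 7.55
tcp_pos: [0.4414, -0.0128, 0.2705]
orientation: [-0.049, -2.198, 2.197]
contact_force: [0.1, 0.1, -2.8]
grip_width: 0.0049
```

Run:
```python
from h import *
from bench import r
o=r.get_obs();print(o["tcp_pos"],o["joints"].round(2),o["contact_force"].round(1),o["grip_width"],R.from_rotvec(o["orientation"]).as_matrix().round(3))
```

```text
[ 0.4414196  -0.01277677  0.27054026] [ 0.38  0.08 -0.51  2.01  0.04  1.07 -1.77] [ 0.1  0.1 -2.8] 0.004935351301361785 [[-0.999 -0.002 -0.046]
 [ 0.046  0.    -0.999]
 [ 0.002 -1.    -0.   ]]
```

Now the tilt, in place.

Request:
send_rows:
  rows: "0 0 0 0 -.05 0;0 0 0 -.002 -.09 0;0 0 0 -.002 -.1 0;0 0 0 -.003 -.1 0;0 0 0 -.002 -.1 0;0 0 0 -.002 -.1 0;0 0 0 -.002 -.06 0;0 0 0 0 -.028 0;0 0 0 0 0 0;0 0 0 0 0 0;0 0 0 0 0 0"

```text
clock: 8.65
tcp_pos: [0.4423, -0.0114, 0.2716]
orientation: [0.648, 1.877, -1.874]
contact_force: [-0.1, -0.0, -2.1]
grip_width: 0.0052
```

```bash
cat > look.py <<'E'
import sys
from h import *
from bench import r
k=sys.argv[1]
o=r.get_obs();M=R.from_rotvec(o["orientation"]);print(o["clock"],o["tcp_pos"],o["joints"].round(2),o["contact_force"].round(1),o["grip_width"],M.as_matrix().round(3))
z=np.load("ih.npz");foot=o["tcp_pos"]+M.apply(z["p"]);Rm=M.as_matrix()@z["R"];print("pred foot",foot,"z",Rm[:,2],"handle",-Rm[:,1])
d={n:r.grab_frame(n) for n in("wrist","scene","side")}
d["foot"]=foot;d["Rm"]=Rm;d["tcp"]=o["tcp_pos"];d["ori"]=o["orientation"]
pickle.dump(d,open(f"f{k}.pkl","wb"))
a=np.linspace(0,2*np.pi,90);W=lambda X:X@Rm.T+foot
c=lambda r_,zz:W(np.c_[r_*np.cos(a),r_*np.sin(a),0*a+zz])
lens=np.array([.5433,.0165,.1296]);u=Rm[:,2]
L=[(c(.034,.062),(0,255,255)),(c(.031,0),(0,255,0)),(W(np.array([[0,-.034,.05],[0,-.05,.054],[0,-.056,.037],[0,-.05,.02],[0,-.034,.015]])),(255,0,255)),(np.array([lens,lens+.1*np.array([-.588,.012,.809])]),(0,0,255))]
crop(d["scene"],235,120,365,250,6,f"pics/s{k}.png",lines=L)
crop(d["side"],250,160,380,290,6,f"pics/t{k}.png",lines=L)
g=dict(d["wrist"]);g["pixels"]=cv2.convertScaleAbs(g["pixels"],alpha=2);crop(g,0,0,640,480,1.2,f"pics/w{k}.png",fish=True,lines=L)
E
python3 look.py 5
```

```text
8.65 [ 0.4423114  -0.01139986  0.27158134] [ 0.4  -0.25 -0.5   2.43 -0.11  0.31 -1.65] [-0.1 -0.  -2.1] 0.0052388273790611155 [[-0.809  0.587 -0.038]
 [ 0.038 -0.011 -0.999]
 [-0.587 -0.809 -0.014]]
pred foot [0.46177821 0.01936792 0.24480571] z [-0.58900984  0.0089878   0.80807588] handle [ 0.80793075 -0.01542268  0.58907559]
```

View pics/s5.png

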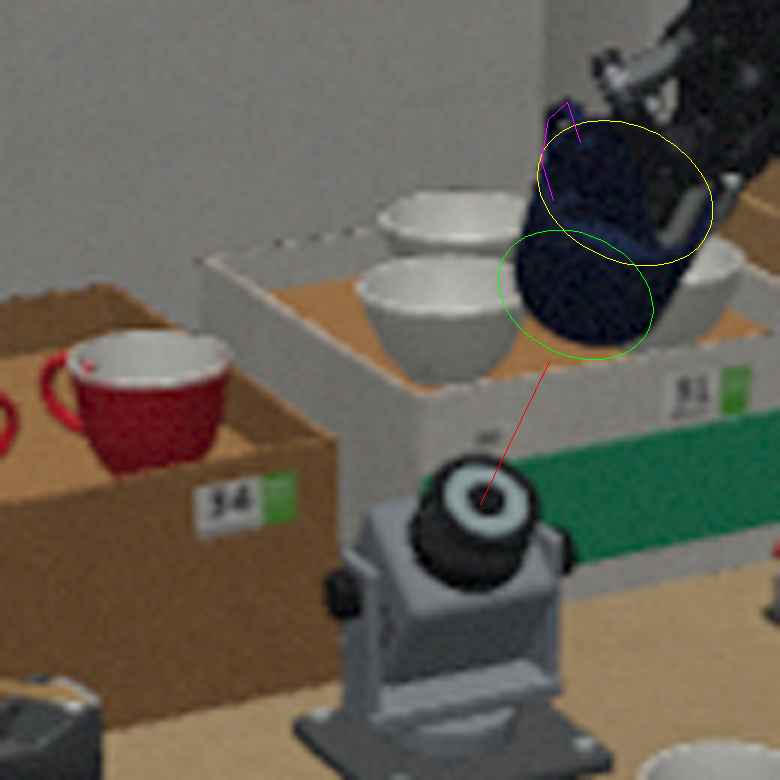

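View pics/t5.png

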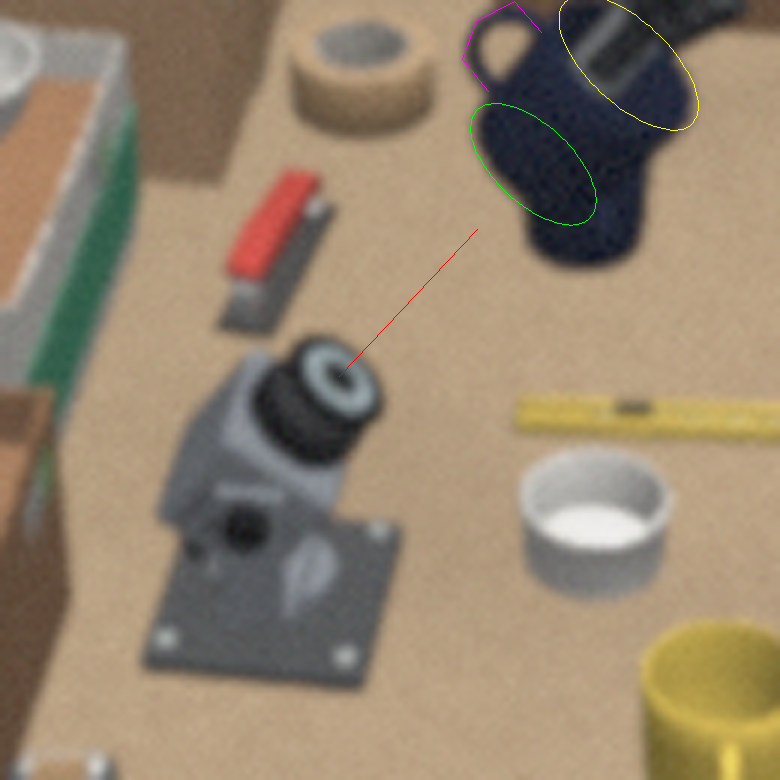

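View pics/w5.png

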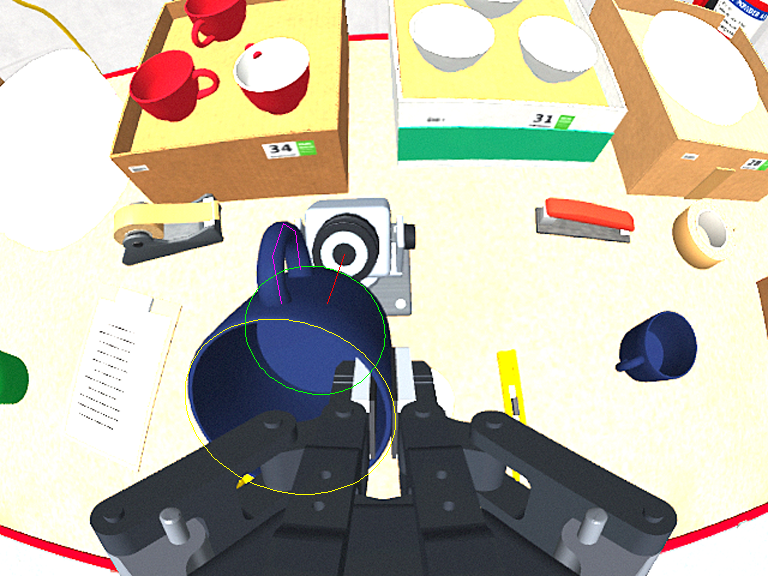

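Request:
send_rows:
  rows: ".003 0 -.003 0 0 0;.005 .001 -.007 0 0 0;.006 .001 -.008 0 0 0;.006 0 -.008 0 0 0;.004 0 -.005 0 0 0;.0015 0 -.003 0 0 0;0 0 0 0 0 0;0 0 0 0 0 0;0 0 0 0 0 0;0 0 0 0 0 0"

```text
clock: 9.8
tcp_pos: [0.4674, -0.0102, 0.2376]
orientation: [0.65, 1.875, -1.875]
contact_force: [-0.4, 0.5, -2.5]
grip_width: 0.0051
```

```bash
python3 look.py 6
```

```text
9.8 [ 0.46736298 -0.01017279  0.23763526] [ 0.59 -0.12 -0.71  2.42  0.09  0.19 -1.84] [-0.4  0.5 -2.5] 0.005114331082836935 [[-0.808  0.588 -0.039]
 [ 0.039 -0.012 -0.999]
 [-0.588 -0.809 -0.013]]
pred foot [0.48688656 0.02055258 0.21085227] z [-0.58974907  0.01026857  0.80752126] handle [ 0.80736783 -0.01577359  0.58983759]
```

View pics/s6.png

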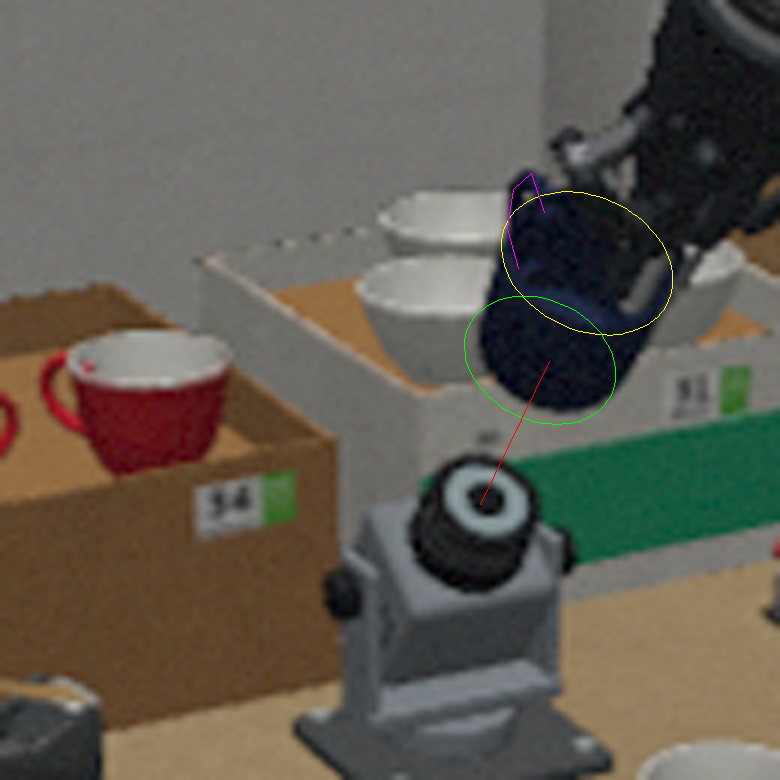

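View pics/t6.png

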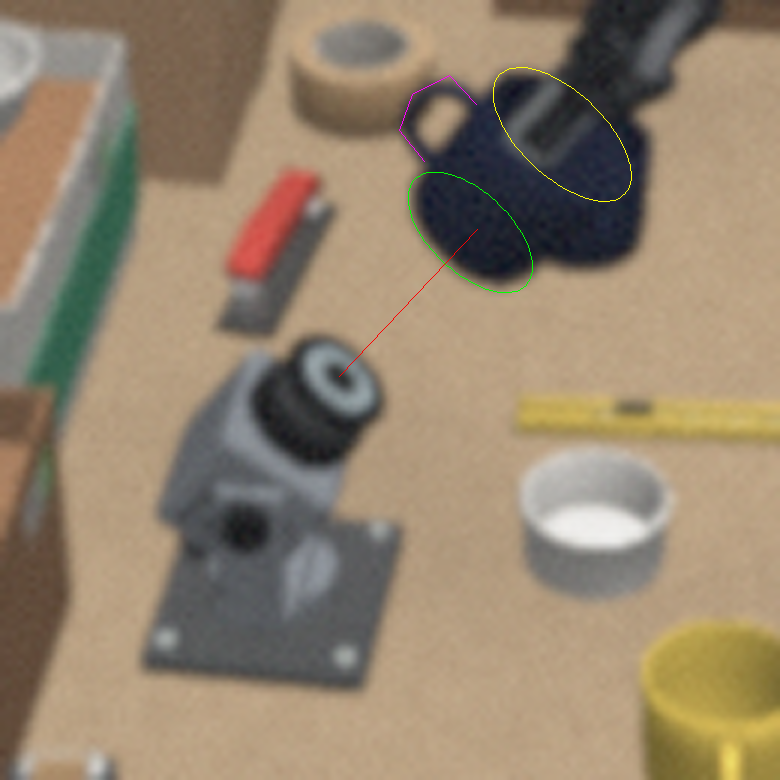

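View pics/w6.png

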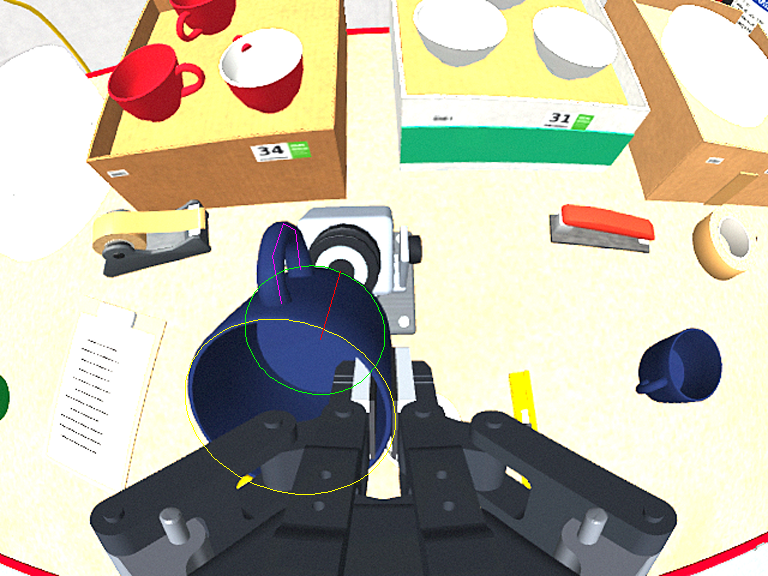

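Run:
```python
from h import *
d=pickle.load(open("f6.pkl","rb"))
o=[]
for n,x0,y0 in(("scene",305,140),("side",310,165)):
    im=cv2.convertScaleAbs(d[n]["pixels"][y0:y0+60,x0:x0+50,::-1],alpha=2.5);o.append(cv2.resize(im,None,fx=8,fy=8,interpolation=cv2.INTER_CUBIC))
cv2.imwrite("pics/g6.png",np.hstack(o))
```

```text
(no output)
```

View pics/g6.png

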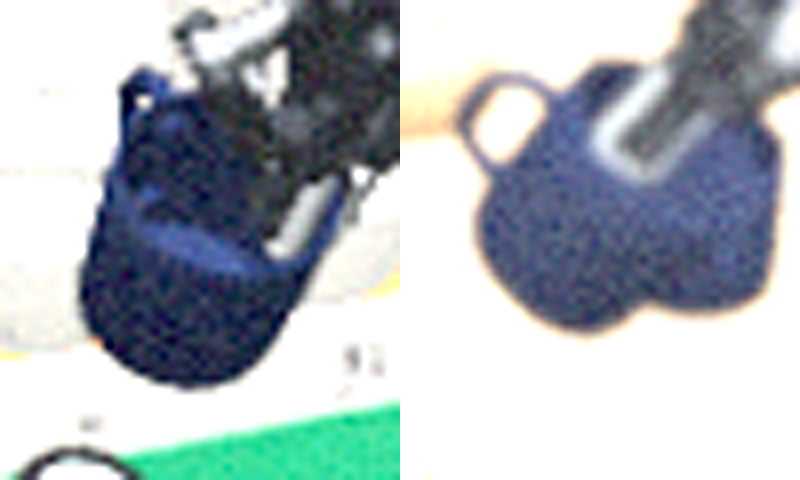

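```bash
cat > joint.py <<'E'
from inhand import *
import inhand
d=pickle.load(open("f6.pkl","rb"))
S=np.array([(80,290),(90,240),(103,195),(85,320),(110,355),(150,380),(195,388),(240,375),(275,335),(310,280)],float)/8+[304.5,139.5]
D=np.array([(78,215),(90,265),(120,305),(160,330),(200,328),(225,312),(100,175),(148,115)],float)/8+[309.5,164.5]
HS=np.array([(135,80)])/8+[304.5,139.5];HD=np.array([(72,95)])/8+[309.5,164.5]
def res2(p,wt=(1,1)):
    inhand.f=d["wrist"];r0=res(p)
    T,Q=model(p);W=lambda X:Q.apply(X)+T
    out=[r0*wt[0]]
    for n,pts,off in(("scene",S,p[9:11]),("side",D,p[11:13])):
        hull=cv2.convexHull(proj(d[n],W(np.vstack([circ(.034,.062),circ(.034,.003),circ(.031,0)]))).astype(np.float32))
        out.append(dist(hull,pts+off)*wt[1])
    return np.r_[np.concatenate(out),p[9:]/1.5]
for wt in((1,1.5),(1,.01),(.2,1.5)):
    s=least_squares(res2,np.r_[d["foot"],R.from_matrix(d["Rm"]).as_rotvec(),.05,.018,.025,0,0,0,0],diff_step=1e-4,loss='soft_l1',x_scale=np.r_[[.01]*3,[.1]*3,.01,.01,.01,1,1,1,1],args=(wt,))
    T,Q=model(s.x);m=Q.as_matrix()
    lens=np.array([.5433,.0165,.1296]);t=np.radians(54);y=-.021
    u=np.array([-np.cos(t)*np.cos(y),-np.cos(t)*np.sin(y),np.sin(t)]);w=np.array([np.sin(t)*np.cos(y),np.sin(t)*np.sin(y),np.cos(t)])
    B=np.c_[-u,np.cross(w,-u),w]
    print(wt,s.cost.round(1),"foot in lens",(B.T@(T-lens)).round(4),"ang z",np.arccos(m[:,2]@u).round(3),"handle ang",np.arccos(-m[:,1]@w).round(3),"rot err",(R.from_matrix(np.c_[np.cross(-w,u),-w,u])*Q.inv()).as_rotvec().round(3),s.x[9:].round(1))
E
python3 joint.py
```

```text
(1, 1.5) 75.2 foot in lens [-0.0971  0.0023 -0.0015] ang z 0.052 handle ang 0.057 rot err [ 0.045 -0.043 -0.013] [0. 0. 0. 0.]
(1, 0.01) 17.3 foot in lens [-0.0941  0.0034 -0.0022] ang z 0.039 handle ang 0.052 rot err [ 0.037 -0.035 -0.02 ] [0. 0. 0. 0.]
(0.2, 1.5) 27.7 foot in lens [-0.1053 -0.0027  0.0007] ang z 0.11 handle ang 0.081 rot err [ 0.102 -0.065  0.012] [0. 0. 0. 0.]
```

Request:
send_rows:
  rows: "0 0 0 0 0 0;0 0 0 0 0 0;0 0 0 0 0 0"

```text
clock: 10.25
tcp_pos: [0.4673, -0.0102, 0.2373]
orientation: [0.65, 1.876, -1.875]
contact_force: [0.0, -0.3, -2.3]
grip_width: 0.0054
```

Run:
```python
from bench import r
o=r.get_obs();print(o["clock"],o["tcp_pos"],o["qvel"].round(3),o["joints"].round(3),o["grip_width"],o["contact_force"].round(1))
print(r.hand_in())
```

```text
10.25 [ 0.46729605 -0.0102145   0.23732852] [-0.001  0.     0.001 -0.002  0.001 -0.    -0.001] [ 0.589 -0.12  -0.71   2.425  0.094  0.187 -1.842] 0.005372828661343442 [ 0.  -0.3 -2.3]
the job is handed in; nothing more can be done
None
```

I pinched the dark mug from the clipboard by its rim wall, one finger inside, 90° from the handle. I then lifted it, turned and tilted it about 36°, and handed in at 10.25 s with it held about 10 cm in front of the lens. No verdict is reported.

**Last checks (three-camera fit):**
- **Position:** the foot is at about (-0.097, 0.002, -0.002) m in the lens frame.
- **Angles:** the underside is square to the lens within about 0.05 rad, and the handle is within about 0.06 rad of uppermost.
- **At rest:** joint speeds were about zero, and the measured force matched the mug's weight with nothing touching from outside.

**What disagreed:**
- With the scene and side views weighted most, the same fit gave -0.105 m and 0.11 rad. That is still within tolerance, so I made no further correction.
- Joints 4 and 6 are resting close to their limits: 2.425 of 2.44, and 0.187 with a minimum of 0.17.
- Joint 7 came within 0.03 rad of its limit during the grasp.

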